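# Scan the owl's label and hold the scanner on the docking plate

### The job

Pick up the hand scanner and aim its nose squarely at the middle of the label on the block under the ceramic owl, from about 5 cm away, holding it steady there for about two seconds without disturbing the toys on the turntable. Then, with the scanner still in the gripper, push its nose against the middle of the docking post's round spring-loaded contact plate until the plate is half way in (12 mm of its 24 mm), never ramming it in to its stop. Finish while still holding it there: the program ends with the scanner in the grip, off the shelf top, its nose keeping the plate half way in; do not let go.

Things in the scene. Friction and masses are not known exactly. Their poses are not given: they have to be found in the camera images.
- scanner: Hand scanner lying flat, 180 mm long, 0.14 to 0.26 kg. Origin: underside, 90 mm from either end; +x to its nose, +z up; it looks along +x. Black handle x = -90 to +28 mm, a bar 34 mm wide (y), 32 mm high; grey head x = +28 to +90 mm, 48 mm wide, 34 mm high. Centre of mass within 10 mm of the origin: grip the handle's two sides there.
- scanner_nose (a point): Centre of the scanner's flat front end (glass window): 90 mm ahead of the scanner's origin along its +x and 17 mm above its underside; same axes as the scanner.
- owl: White ceramic owl, 76 mm tall, fixed on a wooden block 44 mm deep (x), 54 mm wide (y), 52 mm high; loose on the front part of the turntable, in the left or right of two places 96 mm apart, facing outward. Origin: centre of the block's underside; the label face looks along its -x.
- owl_label (a point): Centre of the upright paper barcode label (46 mm wide, 38 mm high) on the -x face of the owl's block: 23 mm in front of and 27 mm above the owl's origin, 61 mm above the shelf top. Axes as the owl's: +x points into the label, so a scanner aimed squarely has its +x along this +x.
- duck: Tin wind-up duck with a key on its side, fixed on a block of the same size with a similar label (not the one to scan), loose on the other front place of the turntable. Origin: centre of the block's underside, front to -x. Leave it alone.
- helicopter: Plastic toy helicopter, 64 mm high, rotor 100 mm across, loose on the rear of the turntable. Origin: centre of the underside. Leave it alone.
- spinning_top: Hardwood spinning top on its small stand, 56 mm wide, 73 mm high, loose on the rear of the turntable. Origin: centre of the underside. Leave it alone.
- turntable (a joint): Turn of the display's turntable from where it stands at the start, rad, anticlockwise from above. Wooden disc of 280 mm diameter, top 34 mm above the shelf top; it turns if bumped. It stands on the left or right of the shelf.
- dock: White docking post fixed to the shelf top: housing 70 mm deep, 90 mm wide, 105 mm high, on a foot 90 x 120 x 12 mm. Origin: on the underside; the housing's front face is at x = -25 mm, the foot's front edge at x = -40 mm. Its plate is on the -x side, so pushing in is along +x. On the left or right, the turntable on the other side.
- plate_face (a point): Centre of the front face of the round grey contact plate (54 mm diameter, 10 mm thick) on a stem in front of the docking post; at rest 75 mm in front of the dock's origin (50 mm before the housing) and 62 mm above the shelf top. Axes as the dock's: the plate is pushed in along +x, level. The point moves with the plate.
- plate (a joint): How far the contact plate is pushed in, m: 0 at rest, 0.024 at its stop, 0.012 half way. A spring pushes it out with 3 N at rest, 6 N half way, 9 N at the stop.
Not all that is in view belongs to the job. What is shaped like the scanner but blue, orange or red is not meant.

How it is judged:
By the outcome, as a careful person would: the job done as asked, in the order asked, and still so for the second after the job is handed in, while the arm keeps its last pose, push and grip.
It also fails if it takes over 64 s, if anything falls off the work surface, if the arm or the gripper's body presses on something with over 40 N, if the wrist force passes 120 N, or if a joint passes its speed limit or range.

### The arm

A 6-joint arm with a two-finger parallel gripper is mounted at the origin on the work surface. World frame = base frame: x ahead of the robot, y to its left, z up, the work surface at z = 0. Lengths are in mm, angles in degrees, forces in N, time in s.
With the tool pointing down it reaches from about 300 to 850 mm from the base axis. Payload 4.2 kg.
Tool frame: the origin (TCP) lies midway between the tips of the shut fingers; the grasp point (between the pads) lies 19 mm behind it; z points along the fingers, y is the line along which they close (so a half turn about z gives the same grasp; the last joint's range is limited). The gripper opens to 91 mm and grips with 3 to 60 N. Pads are 32 mm wide; open, the fingers measure 118 mm over their backs; the gripper's body (76 mm by 178 mm) begins 60 mm behind the grasp point.
Start: joints at [-77.177, 18.312, 89.639, -0, 72.044, -1.146], TCP at [138.803, -558.015, 181.476] pointing down, gripper open.
Joint ranges: [-177.97, 177.97], [-48.28, 115.42], [12.27, 149.76], [-77.06, 257.06], [2.81, 150.46], [-146.56, 146.56]. Speed limits (degrees/s): [147.25, 147.25, 180, 180, 180, 180].

### API

Orientations are given as [roll, pitch, yaw] about the fixed x, y, z axes, in that order (R = Rz(yaw) Ry(pitch) Rx(roll)).
In Python, from workcell import env gives the robot as it stands.
- The arm moves only by the shell command python3 -m jog 'ROWS' [FORCE]. ROWS is a JSON object of lists of equal length, an entry for each row: "jaw": the finger opening in mm, from 0 to 91.2; "slide": the shift along the tool's x, y, z in units of 30 mm (1.0 is 30 mm), a list of three; "spin": the turn about the tool's z in units of 8 degrees (1.0 is 8 degrees). In form: {"jaw": [jaw, ...], "slide": [[dx, dy, dz], ...], "spin": [spin, ...]}. A call has 1 to 10 rows; each row shifts and turns the commanded pose from where the row before left it, along the tool's axes as they then stand; what a row does not reach is not made up. A row lasts 1/10 s, in which the tool goes at most 50 mm and 8.59 degrees, less where a joint would pass 70% of its speed; a pose out of reach is approached as far as the arm can. A call is refused whole if a number of a shift passes 1 or a number of a turn 1, either way. A call with a gripper value outside its range is refused whole. The fingers move at their own pace and stop on an object; FORCE is the grip in N (left out, the last holds). Time passes only in rows, so rows that do not move let the fingers close. It gives the time, the measured TCP pose, the force, the opening and the grip force at its end, in the units of the state.
- env.state(): the state, without advancing time (a new reading comes with each control period).
- env.grab_frame(name): name is "scene" or "top" or "wrist"; returns the picture (420x560x3 uint8, red, green, blue); there is no depth.
- env.camera_model(name): a dict with "fx", "fy", "cx", "cy" (pixels), "camera_from_world" (4x4, takes a point from world to camera coordinates). Camera axes: x right, y up, looking along -z (the intrinsics and any distortion apply to the point x, -y, -z); pixel columns grow to the right and rows downward; lengths in mm; the calibration is good to about 2 mm. A picture is of the moment at which its call begins: read the wrist's pose just before it. camera_model takes no time and is no camera call; for the wrist camera it gives the pose at the moment of the call.
- env.job_done(): hands the job in; it is judged then, once.
The state is a dict: "time_s": time; "qpos": joint angles; "qvel": joint speeds; "effort": joint torques, N m; "ee_pos": TCP position; "ee_rot": TCP orientation; "force": force on the tool from outside, world axes, zero at the start; "torque": the same for the moment, N m; "gripper_width": finger opening in mm; "gripper_force": force on a finger pad.
Only numpy, scipy, OpenCV 4.12 (cv2) and the standard library are available. Lean on these libraries where they do the work, as an engineer would, in place of code of your own. Each camera call takes 0.05 s, during which the arm holds its last target. There are 200 camera calls.

## Working session

There is one attempt and no reset: what is moved stays moved. The work goes in short steps, Python scripts to look and compute and a shell command to move; the robot and the scene stay as the last step left them, time stands still between calls to the robot, and variables do not carry over. Pictures are saved under pics/ and viewed, at most 10 in all, crops included, and the job is handed in when it is done.

```bash
ls; mkdir -p pics; cat > h.py <<'E'
from workcell import env
import numpy as np, cv2
from scipy.spatial.transform import Rotation as R
def snap(n,f):
    m=env.camera_model(n); im=env.grab_frame(n); cv2.imwrite(f,im[:,:,::-1]); return im,m
def ray(m,u,v):
    T=np.array(m["camera_from_world"]); 
    d=np.array([(u-m["cx"])/m["fx"],-(v-m["cy"])/m["fy"],-1.])
    return -T[:3,:3].T@T[:3,3], T[:3,:3].T@d
def onz(m,u,v,z):
    o,d=ray(m,u,v); return o+d*(z-o[2])/d[2]
def proj(m,p):
    T=np.array(m["camera_from_world"]); c=T[:3,:3]@np.array(p,float)+T[:3,3]
    return np.array([m["cx"]+m["fx"]*c[0]/-c[2], m["cy"]-m["fy"]*c[1]/-c[2]])
def st():
    s=env.state(); return s
E
python3 - <<'E'
from h import *
for n in("scene","top","wrist"):
    im,m=snap(n,f"pics/{n}0.png"); print(n,{k:(np.round(v,3).tolist()) for k,v in m.items() if k!="name"})
a=[cv2.imread(f"pics/{n}0.png") for n in("scene","top")]
s=env.state(); print(s)
E
```

```text
pics
scene {'fx': 472.915, 'fy': 472.915, 'cx': 283.787, 'cy': 199.558, 'camera_from_world': [[-0.695, 0.719, 0.017, 348.179], [-0.576, -0.57, 0.587, 279.212], [0.431, 0.398, 0.81, -1449.8], [0.0, 0.0, 0.0, 1.0]]}
top {'fx': 477.26, 'fy': 477.26, 'cx': 273.749, 'cy': 213.825, 'camera_from_world': [[-0.011, -1.0, 0.022, 27.281], [0.995, -0.009, 0.097, -520.53], [-0.096, 0.023, 0.995, -1248.903], [0.0, 0.0, 0.0, 1.0]]}
wrist {'fx': 311.282, 'fy': 311.282, 'cx': 280.788, 'cy': 206.929, 'camera_from_world': [[0.241, -0.97, -0.002, -573.997], [0.93, 0.232, -0.285, 31.883], [0.277, 0.067, 0.958, -391.442], [0.0, 0.0, 0.0, 1.0]]}
{'time_s': 0.15, 'qpos': array([-7.71769914e+01,  1.83428477e+01,  8.96885731e+01, -3.24740722e-03,
        7.20423363e+01, -1.14479734e+00]), 'qvel': array([-0.05752423, -0.08484355, -0.18899828, -0.04949943,  0.04946142,
       -0.11498825]), 'effort': array([-7.56774753e-04, -4.12774301e+01, -2.32156169e+01,  7.26239593e-02,
        4.33796353e-02, -1.03068262e-04]), 'ee_pos': array([ 138.69539499, -557.61098338,  180.82927684]), 'ee_rot': array([-1.79926196e+02,  1.61369607e-03,  1.39688102e+01]), 'force': array([-0.31672078, -0.12399712,  0.29832048]), 'torque': array([-0.01450749,  0.00550641,  0.00953472]), 'gripper_force': 0.0, 'gripper_width': 91.17451085606321}
```

View pics/top0.png

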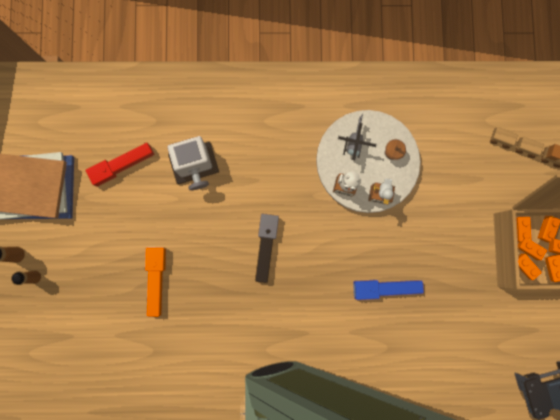

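View pics/scene0.png

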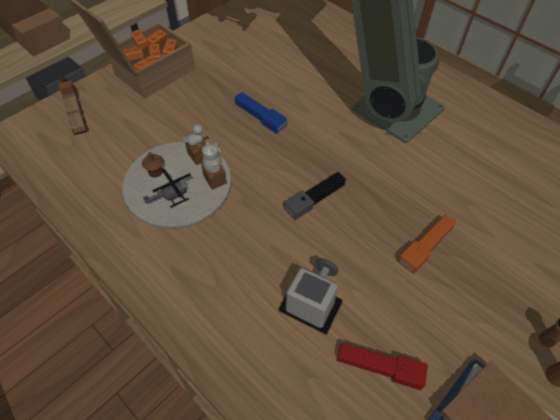

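Candidates for the scanner in the top view: black/grey (267,247), orange (154,282), red (120,164), blue (388,289) and orange bits in the box (540,245). I choose black/grey. The owl looks like the white figure at (347,181), the duck is at (385,193), the dock plate is at (198,183). Next: a close crop and first numbers.

```bash
python3 - <<'E'
from h import *
t=cv2.imread("pics/top0.png"); s=cv2.imread("pics/scene0.png")
A=cv2.resize(t[205:290,230:305],(400,453),interpolation=cv2.INTER_CUBIC)
B=cv2.resize(s[115:200,180:255],(400,453),interpolation=cv2.INTER_CUBIC)
cv2.imwrite("pics/crop1.png",np.hstack([A,B]))
m=env.camera_model("top"); ms=env.camera_model("scene")
# scanner: dark/greyish non-wood pixels
hsv=cv2.cvtColor(t,cv2.COLOR_BGR2HSV)
sub=np.zeros(t.shape[:2],np.uint8); sub[205:290,245:290]=1
black=((hsv[...,2]<60)&(sub>0)); 
grey=((hsv[...,1]<60)&(hsv[...,2]>=50)&(sub>0))
for n,k in(("black",black),("grey",grey)):
    c=max(cv2.findContours(k.astype(np.uint8),0,2)[0],key=cv2.contourArea)
    r=cv2.minAreaRect(c); box=cv2.boxPoints(r); print(n,r,cv2.contourArea(c)); print(onz(m,*r[0],33).round(1),[onz(m,*b,33)[:2].round().tolist() for b in box])
for n,u,v,z in(("tt",369,161,34),("owl",347,185,86),("duck",383,193,86),("plate",198,183,62),("dock",189,153,105)): print(n,onz(m,u,v,z).round(1))
E
```

```text
black ((263.05999755859375, 268.0799865722656), (9.192388534545898, 25.314424514770508), 8.130102157592773) 139.0
[377.3  51.9  33. ] [[347.0, 69.0], [412.0, 59.0], [408.0, 35.0], [343.0, 45.0]]
grey ((268.1539001464844, 226.26925659179688), (16.744688034057617, 22.822389602661133), 7.125016689300537) 343.5
[487.1  37.5  33. ] [[460.0, 63.0], [520.0, 55.0], [514.0, 11.0], [454.0, 20.0]]
tt [ 660.4 -235.5   34. ]
owl [ 587.5 -165.1   86. ]
duck [ 566.  -257.2   86. ]
plate [599.4 219.   62. ]
dock [669.  236.1 105. ]
```

View pics/crop1.png

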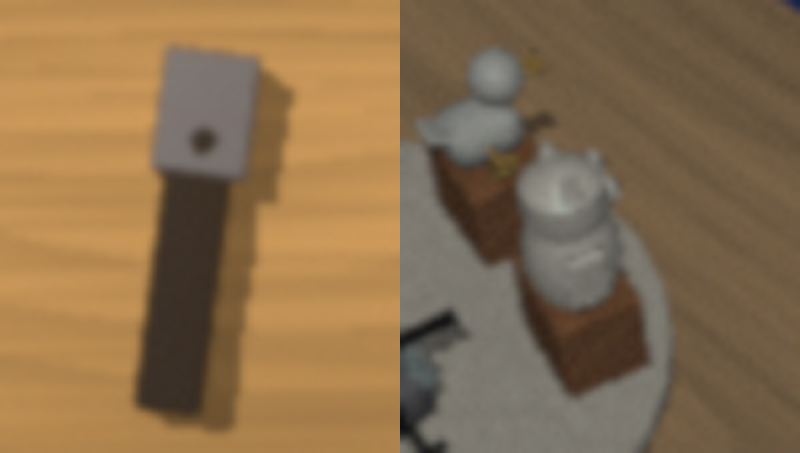

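The crop confirms it: black handle with grey head on the left, and on the right the owl (upright, ears, nearer the dock side) next to the tin duck with its key. I'll turn the tool half round so the wrist camera looks toward +x, and grip that way.

```bash
J='python3 -m jog'
python3 -m jog '{"jaw":[91,91,91,91,91,91,91,91,91,91],"slide":[[0,0,-1],[0,0,-1],[0,0,-1],[0,0,0],[0,0,0],[0,0,0],[0,0,0],[0,0,0],[0,0,0],[0,0,0]],"spin":[-1,-1,-1,-1,-1,-1,-1,-1,-1,-1]}'
python3 -m jog '{"jaw":[91,91,91,91,91,91,91,91,91,91],"slide":[[0,0,0],[0,0,0],[0,0,0],[0,0,0],[0,0,0],[0,0,0],[0,0,0],[0,0,0],[0,0,0],[0,0,0]],"spin":[-1,-1,-1,-1,-1,-1,-1,-1,-1,-1]}'
python3 - <<'E'
from h import *
m=env.camera_model("wrist"); s=env.state(); o,d=ray(m,280,207); print(o-s["ee_pos"],d,s["ee_pos"],s["ee_rot"],s["qpos"].round(1))
Rt=R.from_euler("xyz",s["ee_rot"],degrees=True).as_matrix(); print(Rt.T@(o-s["ee_pos"]),Rt.T@d)
for r in(0,420): print(r, Rt.T@ray(m,280,r)[1])
E
```

```text
time_s: 1.15
ee_pos: [138.8, -557.8, 271.1]
ee_rot: [-180.0, -0.0, 94.3]
force: [-0.7, 0.4, 0.5]
gripper_width: 91.2
gripper_force: 0.0
time_s: 2.15
ee_pos: [194.0, -538.1, 267.0]
ee_rot: [-177.8, -3.3, 168.1]
force: [1.0, -0.3, -0.0]
gripper_width: 90.8
gripper_force: 0.0
[-66.08043555  21.92270309 206.67959139] [ 0.21710769 -0.08542308 -0.97240609] [ 194.03190127 -538.07955475  267.00845899] [-177.81670946   -3.28925796  168.13553924] [ -68.8   15.8   81.2   -4.    83.  -146.5]
[ 8.09206492e+01  1.53131313e-01 -2.02522857e+02] [-0.28544694 -0.00245183  0.95839474]
0 [ 0.35192036 -0.00229174  1.14807004]
420 [-0.94128866 -0.00261656  0.76322162]
```

```bash
python3 -m jog '{"jaw":[91,91,91,91,91,91,91,91,91,91],"slide":[[-0.3,1,0],[-0.3,1,0],[-0.3,1,0],[-0.4,1,0],[-0.4,1,0.2],[-0.4,1,0.4],[-0.4,1,0.5],[-0.4,1,0.5],[-0.4,1,0.5],[-0.4,1,0.5]],"spin":[0,0,0,0,0,0,0,0,0,0]}'
python3 - <<'E'
from h import *
s=env.state(); print(s["qpos"].round(1))
g=np.array([406,-175,110]); Rt=R.from_euler("xyz",s["ee_rot"],degrees=True).as_matrix(); print(Rt.T@(g-s["ee_pos"])/30)
E
```

```text
time_s: 3.15
ee_pos: [359.5, -267.4, 171.4]
ee_rot: [-177.9, -3.2, 168.1]
force: [0.3, 0.6, -0.1]
gripper_width: 91.1
gripper_force: 0.0
[ -35.4    8.5  104.6   -3.5   69.  -112.4]
[-0.99674718  3.4025892   1.86799118]
```

```bash
python3 -m jog '{"jaw":[91,91,91,91,91],"slide":[[-0.2,0.9,0.4],[-0.2,0.9,0.5],[-0.3,0.9,0.5],[-0.3,0.7,0.4],[0,0,0]],"spin":[0,0,0,0,0]}'
python3 - <<'E'
from h import *
s=env.state(); print(s["qpos"].round(1))
im,m=snap("wrist","pics/w1.png")
T=np.array(m["camera_from_world"]);np.savez("w1.npz",**{k:v for k,v in m.items() if not isinstance(v,str)})
for n,p in(("owl",(587,-165,34)),("label",(566,-160,61)),("duck",(566,-257,34)),("tt",(660,-235,34))): print(n,proj(m,p))
E
```

```text
time_s: 3.65
ee_pos: [405.5, -174.1, 111.1]
ee_rot: [-178.0, -3.4, 168.3]
force: [-0.9, 0.1, 0.0]
gripper_width: 91.0
gripper_force: 0.0
[-22.5  11.6 110.2  -3.   61.2 -99.4]
owl [325.81358712 370.83027137]
label [330.22733264 372.44994088]
duck [237.42679599 366.79710758]
tt [275.39550982 434.18635168]
```

View pics/w1.png

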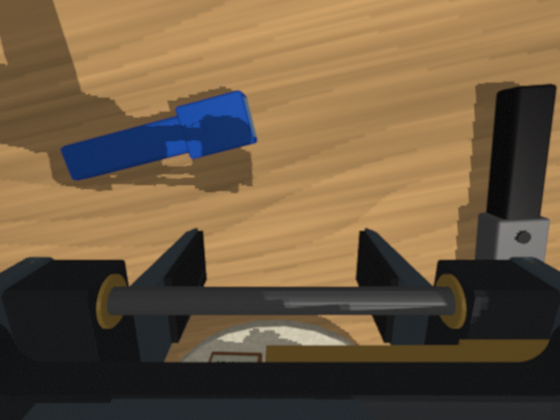

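The blue decoy is at (160,135), the scanner at right (520,170), and the gripper body hides the turntable below row 355. I'll raise and go forward so that the labels show between the fingers.

```bash
cat >> h.py <<'E'
def to(g):
    s=env.state(); Rt=R.from_euler("xyz",s["ee_rot"],degrees=True).as_matrix(); print("units",(Rt.T@(np.array(g)-s["ee_pos"])/30).round(2)); return s
E
python3 -c "
from h import *
to([490,-195,180])"
```

```text
units [-2.75 -0.16 -2.42]
```

```bash
python3 -m jog '{"jaw":[91,91,91,91,91],"slide":[[-0.3,0,-0.9],[-0.8,-0.1,-0.8],[-0.9,-0.1,-0.7],[-0.75,0,0],[0,0,0]],"spin":[0,0,0,0,0]}'
python3 - <<'E'
from h import *
im,m=snap("wrist","pics/w2.png")
np.savez("w2.npz",**{k:v for k,v in m.items() if not isinstance(v,str)})
c=im[150:400,150:420,::-1]; cv2.imwrite("pics/w2c.png",cv2.resize(c,None,fx=2.8,fy=2.4,interpolation=cv2.INTER_CUBIC))
E
```

```text
time_s: 4.2
ee_pos: [491.9, -199.2, 181.1]
ee_rot: [-177.8, -3.0, 168.1]
force: [-0.4, -0.2, -0.0]
gripper_width: 91.0
gripper_force: 0.0
```

View pics/w2c.png

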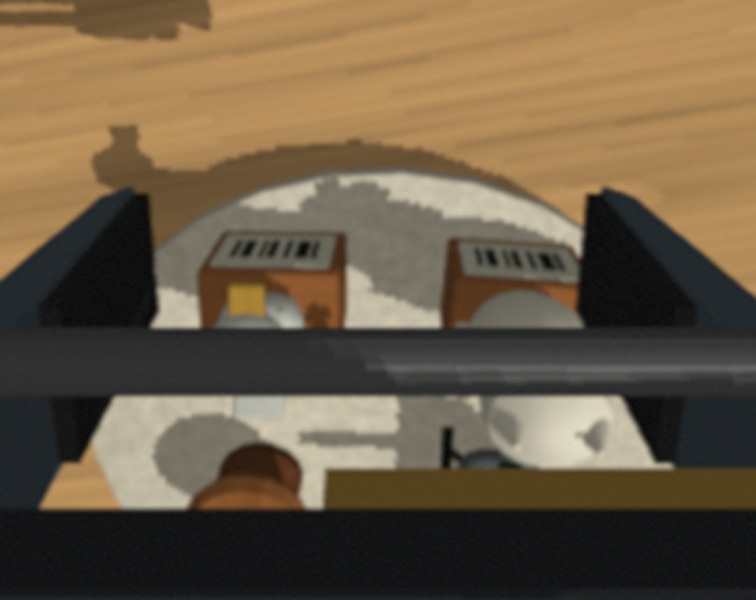

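The two labels are clear: duck (yellow bill) at crop (275,250), owl (white, ears) at crop (515,260), on the left place seen from the robot. Now casting rays from their edges.

```bash
python3 - <<'E'
from h import *
m=dict(np.load("w2.npz"))
f=lambda p,z: onz(m,p[0]/2.8+150,p[1]/2.4+150,z)[:2]
for n,P in(("owl",dict(bl=(462,243),br=(568,247),tl=(463,273),tr=(580,280))),("duck",dict(bl=(225,234),br=(335,235),tl=(212,268),tr=(333,271)))):
    b=[f(P["bl"],42),f(P["br"],42)]; t=[f(P["tl"],80),f(P["tr"],80)]
    for q in(b,t):
        d=q[1]-q[0]; print(n,"mid",((q[0]+q[1])/2).round(1),"w",np.hypot(*d).round(1),"yaw of +x",np.degrees(np.arctan2(d[1],d[0])).round(1)-90)
# turntable axes: label grey mask for owl
im=cv2.imread("pics/w2.png"); hsv=cv2.cvtColor(im,cv2.COLOR_BGR2HSV)
k=((hsv[...,1]<60)).astype(np.uint8); k[:]=cv2.morphologyEx(k,cv2.MORPH_CLOSE,np.ones((1,5),np.uint8))
n,l,s,c=cv2.connectedComponentsWithStats(k,connectivity=4)
for i in range(1,n):
    if 200<s[i,4]<1500: 
        r=cv2.minAreaRect(np.argwhere(l==i)[:,::-1].astype(np.float32)); print(s[i],c[i].round(1),r, onz(m,*c[i],61).round(1))
E
```

```text
owl mid [ 569.4 -156.8] w 44.3 yaw of +x -13.599999999999994
owl mid [ 568.6 -159.1] w 44.1 yaw of +x -15.099999999999994
duck mid [ 545.2 -252.9] w 46.7 yaw of +x -11.599999999999994
duck mid [ 547.6 -251.1] w 46.3 yaw of +x -12.599999999999994
```

```bash
python3 -c "
from h import *
to([522,215,185])"
```

```text
units [ 1.79 13.7  -0.57]
```

```bash
python3 -m jog '{"jaw":[91,91,91,91,91,91,91,91,91,91],"slide":[[0.1,1,-0.1],[0.1,1,-0.1],[0.1,1,-0.1],[0.1,1,0],[0.1,1,0],[0.1,1,0],[0.1,1,0],[0.1,1,0],[0.1,1,0],[0.1,1,0]],"spin":[0,0,0,0,0,0,0,0,0,0]}'
python3 -m jog '{"jaw":[91,91,91,91,91],"slide":[[0.2,1,-0.1],[0.2,1,-0.1],[0.2,1,-0.1],[0.2,0.7,0],[0,0,0]],"spin":[0,0,0,0,0]}'
python3 - <<'E'
from h import *
im,m=snap("wrist","pics/w3.png")
np.savez("w3.npz",**{k:v for k,v in m.items() if not isinstance(v,str)})
c=im[150:400,150:420,::-1]; cv2.imwrite("pics/w3c.png",cv2.resize(c,None,fx=2.8,fy=2.4,interpolation=cv2.INTER_CUBIC))
E
```

```text
time_s: 5.25
ee_pos: [520.3, 102.6, 179.8]
ee_rot: [-177.8, -3.3, 168.1]
force: [0.1, -1.0, -0.0]
gripper_width: 91.1
gripper_force: 0.0
time_s: 5.75
ee_pos: [520.1, 217.4, 185.8]
ee_rot: [-177.9, -3.3, 168.3]
force: [-0.9, -1.2, 0.8]
gripper_width: 91.1
gripper_force: 0.0
```

View pics/w3c.png

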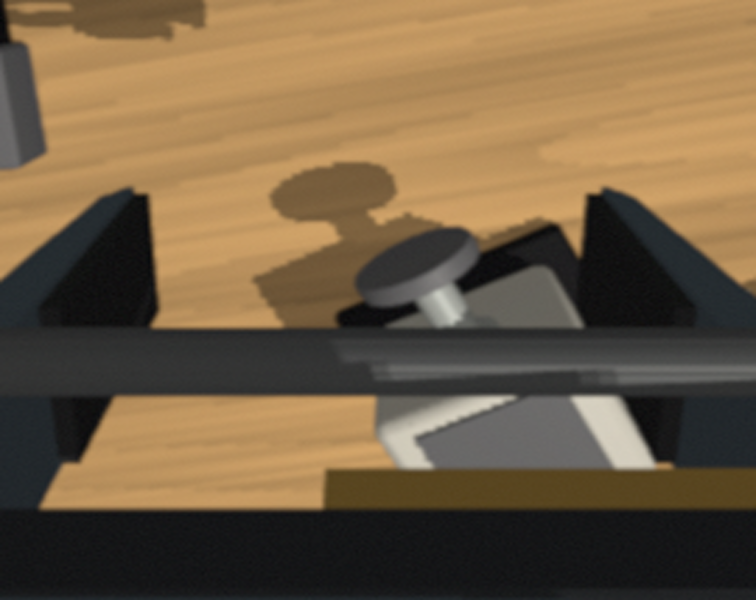

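The plate face is the dark ellipse at about crop (415,262), the foot's front edge runs (340,315)–(555,228), and the housing's foot line runs (388,322)–(545,268); the dock is clearly turned. Fitting the ellipse next.

```bash
python3 - <<'E'
from h import *
m=dict(np.load("w3.npz")); im=cv2.imread("pics/w3.png")
f=lambda p,z: onz(m,p[0]/2.8+150,p[1]/2.4+150,z)[:2]
def yaw(a,b):
    d=b-a; return np.hypot(*d).round(1), (np.degrees(np.arctan2(d[1],d[0]))-90).round(1)
a,b=f((340,316),12),f((556,227),12); print("foot",a,b,yaw(a,b),(a+b)/2)
a,b=f((388,322),12),f((545,267),12); print("housing bottom",a,b,yaw(a,b),(a+b)/2)
g=cv2.cvtColor(im,cv2.COLOR_BGR2HSV)
print(g[245:281:4,270:325:4,2]); print(g[245:281:4,270:325:4,1])
# plate face limits: leftmost/rightmost rim points at mid height
E
```

```text
foot [637.00933791 174.20266603] [604.43705683 282.45479443] (np.float64(113.0), np.float64(16.7)) [620.72319737 228.32873023]
housing bottom [644.74460152 195.9703501 ] [626.14657578 273.98624123] (np.float64(80.2), np.float64(13.4)) [635.44558865 234.97829566]
[[144 126 125 125 124 124 126 127 113  78  75  83 191 193]
 [188 123 125 123 122 119 100  54  49  51  49  52  77 142]
 [114 114 113 112 107  57  50  50  50  51  51  67  86 108]
 [111 112 113 100  50  51  50  51  49  51  69  99  92  15]
 [114 114 104  52  50  51  51  52  50  98 113 102  49  16]
 [111 111  54  51  52  51  50  70 116 130 118  58  14  14]
 [110 109  52  52  60  75  98 107 119 131 148  30  18  70]
 [104 105  89  69  83  92 100 107 147 201 169 118 101 102]
 [117  87  24  41  63  58  28  43 144 174 196 156 101 102]]
[[129 128 124 126 125 125 123 126 117  82  71  77 125 128]
 [128 124 126 126 127 126 110  14   0   5   0   5  23 126]
 [127 127 126 125 122  31  10  10   0   5   5   4   6 120]
 [126 130 126 117   5   5   5  10   5  10   4   5   6  17]
 [125 127 118  10   5   5   0  10   5   5   5   3  10  16]
 [126 126  14   5   5  10   0   4   7  10   6   4   0  18]
 [130 129  10  10   9   3   3   2   9   8  10   9  14  22]
 [127 129 106   4   6   6   5   5  10  13  11  13  28  25]
 [129 126  53   6   4   4   0  12  12  12  13  13  28  28]]
```

```bash
python3 - <<'E'
from h import *
m=dict(np.load("w3.npz")); im=cv2.imread("pics/w3.png")
g=cv2.cvtColor(im,cv2.COLOR_BGR2HSV)
k=((g[...,2]>40)&(g[...,2]<64)&(g[...,1]<16)).astype(np.uint8); k[:240]=0;k[285:]=0;k[:,:272]=0;k[:,325:]=0
k=cv2.morphologyEx(k,cv2.MORPH_OPEN,np.ones((3,3),np.uint8))
c=max(cv2.findContours(k,0,1)[0],key=cv2.contourArea); e=cv2.fitEllipse(c); print(e)
C=onz(m,*e[0],62); print("centre",C)
P=np.array(cv2.ellipse2Poly((int(e[0][0]*100),int(e[0][1]*100)),(int(e[1][0]*50+50),int(e[1][1]*50+50)),int(e[2]),0,360,1))/100
W=np.array([onz(m,*p,62)[:2] for p in P])-C[:2]; r=np.hypot(*W.T)
for i in np.where((abs(r-27)<.6))[0]: print(P[i],r[i].round(1),(np.degrees(np.arctan2(W[i,1],W[i,0]))-90).round(1))
i=r.argmax();print(r.max(),P[i],W[i])
for hyp in (13,15,17):
  n=np.array([np.cos(np.radians(hyp)),np.sin(np.radians(hyp)),0]);h=np.array([-n[1],n[0],0])
  Q=[]
  for p in P:
    o,d=ray(m,*p); q=o+d*((C-o)@n)/(d@n)-C; Q.append([q@h,q[2]])
  Q=np.array(Q); print(hyp,cv2.fitEllipse(Q.astype(np.float32).reshape(-1,1,2)))
s=to([405,45,150]); print(s["time_s"])
E
```

```text
((296.2313232421875, 257.7528076171875), (12.967507362365723, 43.86455535888672), 60.30239486694336)
centre [589.22867539 216.5403124   62.        ]
26.188063408453658 [276.87 269.07] [  9.48635627 -24.4095004 ]
13 ((0.15860876441001892, -1.488933801651001), (41.9515380859375, 53.65771484375), 49.748497009277344)
15 ((-0.010107496753334999, -1.4512827396392822), (44.06319808959961, 51.86176300048828), 58.52976608276367)
17 ((-0.1898856908082962, -1.4452314376831055), (45.65263748168945, 50.89823532104492), 78.34352111816406)
units [ 2.53 -6.3   1.59]
5.8
```

```bash
python3 - <<'E'
from h import *
m=dict(np.load("w3.npz")); im=cv2.imread("pics/w3.png")
def yaw(a,b):
    d=b-a; return (np.degrees(np.arctan2(d[1],d[0]))-90).round(1)
g=cv2.cvtColor(im,cv2.COLOR_BGR2HSV)[...,2].astype(float)
# foot front edge right of the plate: columns 325..345, first row going down with V<45
E=[]
for u in range(324,346):
    col=g[238:275,u]; i=np.where(col<60)[0]
    if len(i):
        i=i[0]; E.append((u,238+i-(60-col[i])/(col[i-1]-col[i]+1e-6)))
E=np.array(E); l=cv2.fitLine(E.astype(np.float32),cv2.DIST_HUBER,0,.01,.01).ravel(); print(E[::4].round(1).tolist())
a=onz(m,*(l[2:]-10*l[:2]),12);b=onz(m,*(l[2:]+10*l[:2]),12)
if b[1]<a[1]:a,b=b,a
print("foot yaw",yaw(a,b),a)
# black -> grey edge (housing bottom)
E=[]
for u in range(322,343):
    col=g[255:285,u]; i=np.where(col>60)[0]; i=[j for j in i if j>0 and col[max(0,j-3)]<40]
    if i: E.append((u,255+i[0]))
E=np.array(E); print(E[::4].tolist()); l=cv2.fitLine(E.astype(np.float32),cv2.DIST_HUBER,0,.01,.01).ravel()
a=onz(m,*(l[2:]-10*l[:2]),12);b=onz(m,*(l[2:]+10*l[:2]),12)
if b[1]<a[1]:a,b=b,a
print("housing yaw",yaw(a,b),a)
t=cv2.imread("pics/top0.png"); h=cv2.cvtColor(t,cv2.COLOR_BGR2HSV); mt=env.camera_model("top")
k=((h[...,1]<60)&(h[...,2]>70)).astype(np.uint8); k[:130]=0;k[182:]=0;k[:,:160]=0;k[:,222:]=0
c=max(cv2.findContours(k,0,2)[0],key=cv2.contourArea); r=cv2.minAreaRect(c); B=[onz(mt,*p,105)[:2] for p in cv2.boxPoints(r)]
print(r,[b.round(0).tolist() for b in B],np.mean(B,0),[yaw(B[i],B[(i+1)%4]) for i in(0,1)])
E
python3 -c "
import cv2;t=cv2.imread('pics/top0.png');cv2.imwrite('pics/dockc.png',cv2.resize(t[125:205,155:235],(560,560),interpolation=cv2.INTER_CUBIC))"
```

```text
[[324.0, 253.8], [328.0, 251.9], [332.0, 250.1], [336.0, 248.0], [340.0, 246.0], [344.0, 244.0]]
foot yaw 17.3 [610.4498897  251.72672065  12.        ]
[[322, 269], [326, 267], [330, 266], [334, 264], [338, 262], [342, 261]]
housing yaw 15.0 [632.27677233 240.59053164  12.        ]
((190.35829162597656, 161.21815490722656), (43.397178649902344, 37.58455276489258), 73.61045837402344) [[688.0, 293.0], [715.0, 203.0], [608.0, 172.0], [582.0, 262.0]] [648.15555945 232.50518519] [np.float64(-163.5), np.float64(-253.8)]
```

View pics/dockc.png

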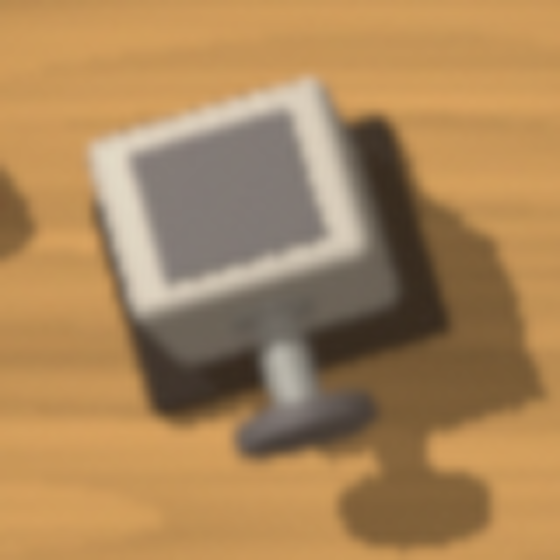

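Dock yaw comes to about 16.5° from four measurements, with the plate face at about (588, 216, 62). Now to the scanner.

```bash
python3 -m jog '{"jaw":[91,91,91,91,91,91,91,91],"slide":[[0.4,-0.9,0.2],[0.4,-0.9,0.2],[0.4,-0.9,0.2],[0.4,-0.9,0.2],[0.4,-0.9,0.2],[0.3,-0.9,0.3],[0.2,-0.9,0.3],[0,0,0]],"spin":[0,0,0,0,0,0,0,0]}'
python3 - <<'E'
from h import *
im,m=snap("wrist","pics/w4.png")
g=cv2.cvtColor(im,cv2.COLOR_RGB2HSV)
print(proj(m,(428,45,32)),proj(m,(487,37.5,34)))
cv2.imwrite("pics/w4c.png",im[:360,:,::-1])
np.savez("w4.npz",**{k:v for k,v in m.items() if not isinstance(v,str)})
E
```

```text
time_s: 6.6
ee_pos: [403.1, 42.1, 148.6]
ee_rot: [-177.7, -3.4, 167.9]
force: [0.1, -0.1, -0.1]
gripper_width: 91.0
gripper_force: 0.0
[292.30178454 222.26312473] [296.24059825 273.97654696]
```

View pics/w4c.png

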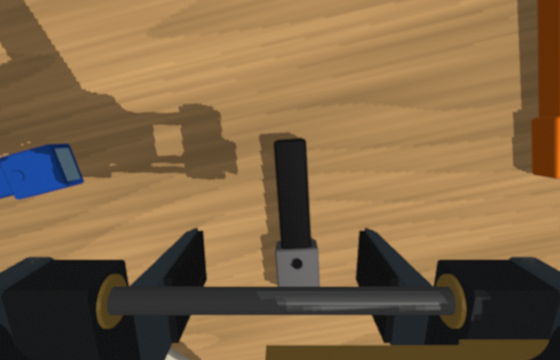

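The scanner handle runs (290,141)–(296,245) and the head begins below, midway between the fingers.

```bash
python3 - <<'E'
from h import *
m=dict(np.load("w4.npz")); im=cv2.imread("pics/w4.png")
g=cv2.cvtColor(im,cv2.COLOR_BGR2HSV); v=g[...,2].astype(int); s=g[...,1]
L=[];Rr=[]
for r in range(150,238,4):
    k=np.where(v[r,268:320]<48)[0]+268; L.append((k.min(),r)); Rr.append((k.max()+1,r))
mid=[]
for a,b in zip(L,Rr): 
    A=onz(m,*a,32);B=onz(m,*b,32); mid.append([*(A[:2]+B[:2])/2,np.hypot(*(A-B)[:2])])
mid=np.array(mid); print(mid[::4].round(1))
l=cv2.fitLine(mid[:,:2].astype(np.float32),cv2.DIST_HUBER,0,.01,.01).ravel(); d=l[:2]*np.sign(l[0]); print("yaw",np.degrees(np.arctan2(d[1],d[0])),l[2:])
col=v[:,285:298].mean(1); print(col[134:146].round(),col[236:252].round())
for r in(140,243): print(onz(m,290.5 if r<200 else 296,r,32).round(1))
E
```

```text
[[352.4  58.4  31.7]
 [368.5  55.7  31. ]
 [385.   53.4  31.4]
 [402.   51.   31.7]
 [419.4  49.1  31. ]
 [437.2  46.6  31.4]]
yaw -8.029867 [387.13077   53.240173]
[124. 115. 108.  99.  77.  45.  25.  23.  28.  30.  30.  30.] [25. 26. 25. 26. 26. 26. 26. 25. 26. 25. 25. 26. 40. 64. 85. 98.]
[342.6  60.5  32. ]
[451.9  44.3  32. ]
```

```bash
python3 -m jog '{"jaw":[91,91],"slide":[[0,0,0],[0,0,0]],"spin":[-0.5,0]}'
python3 -c "
from h import *
to([429,47.5,60]);s=to([429,47.5,4]);print(s['ee_rot'])"
```

```text
time_s: 6.85
ee_pos: [407.2, 45.5, 149.7]
ee_rot: [-178.1, -3.3, 172.1]
force: [-0.1, -0.4, 0.1]
gripper_width: 91.0
gripper_force: 0.0
units [-0.88  0.26  2.94]
units [-0.99  0.32  4.8 ]
[-178.11408743   -3.31203992  172.12620197]
```

```bash
python3 -m jog '{"jaw":[91,91,91,91],"slide":[[-0.4,0.1,0.8],[-0.4,0.1,0.8],[-0.1,0.1,0.8],[0,0,0]],"spin":[0,0,0,0]}'
python3 -c "
from h import *
s=to([429,47.5,4]);print(s['ee_rot'])"
```

```text
time_s: 7.25
ee_pos: [428.4, 49.2, 73.3]
ee_rot: [-178.0, -3.7, 172.1]
force: [-0.8, 0.7, 0.7]
gripper_width: 91.1
gripper_force: 0.0
units [-0.18  0.03  2.3 ]
[-178.01597396   -3.70423064  172.11495366]
```

```bash
python3 -m jog '{"jaw":[91,91,91,91,91],"slide":[[-0.1,0,0.7],[-0.1,0,0.7],[0,0,0.6],[0,0,0.25],[0,0,0]],"spin":[0,0,0,0,0]}'
python3 -c "
from h import *
s=to([429,47.5,4]);print(s['ee_rot'])"
```

```text
time_s: 7.75
ee_pos: [431.8, 46.6, 8.0]
ee_rot: [-178.1, -3.4, 172.1]
force: [-0.4, -0.2, 0.9]
gripper_width: 90.9
gripper_force: 0.0
units [0.09 0.02 0.14]
[-178.08527165   -3.40668562  172.14243056]
```

```bash
python3 -m jog '{"jaw":[91,60,45,30,30,30,30,30,30,30],"slide":[[0.1,0,0.12],[0,0,0],[0,0,0],[0,0,0],[0,0,0],[0,0,0],[0,0,0],[0,0,0],[0,0,0],[0,0,0]],"spin":[0,0,0,0,0,0,0,0,0,0]}' 45
```

```text
time_s: 8.75
ee_pos: [428.8, 46.9, 4.4]
ee_rot: [-178.1, -3.4, 172.2]
force: [0.5, 0.4, 1.1]
gripper_width: 30.0
gripper_force: 0.0
```

```bash
python3 - <<'E'
from h import *
im,m=snap("wrist","pics/w5.png"); s=env.state(); print(s["gripper_width"],s["gripper_force"])
t,_=snap("top","pics/t5.png")
cv2.imwrite("pics/w5c.png",cv2.resize(im[90:360,140:440,::-1],(600,540)))
E
```

```text
30.34840309282951 0.0
```

View pics/w5c.png

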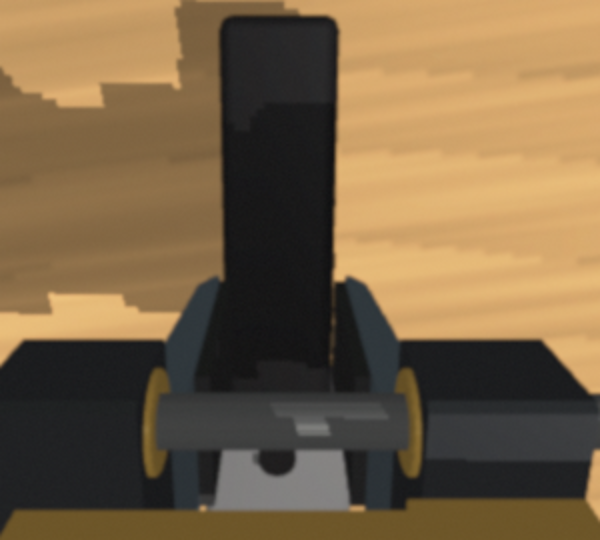

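The handle lies neatly between the pads, with a sliver of gap. Closing fully.

```bash
python3 -m jog '{"jaw":[20,10,10,10,10],"slide":[[0,0,0],[0,0,0],[0,0,0],[0,0,0],[0,0,0]],"spin":[0,0,0,0,0]}' 45
```

```text
time_s: 9.35
ee_pos: [428.8, 46.9, 4.4]
ee_rot: [-178.1, -3.4, 172.2]
force: [-0.4, 0.7, 0.3]
gripper_width: 10.1
gripper_force: 0.0
```

Width 10 without force does not fit a 34 mm handle between the pads. I'll check the picture numerically before moving.

```bash
python3 - <<'E'
from h import *
im,m=snap("wrist","pics/w6.png"); s=env.state(); print(s["time_s"],s["gripper_width"],s["gripper_force"],s["ee_pos"],s["effort"].round(2))
a=cv2.imread("pics/w5.png"); b=im[:,:,::-1]
print("diff",cv2.absdiff(a,b).astype(int).sum(2).mean())
d=(cv2.absdiff(a,np.ascontiguousarray(b)).max(2)>40); y,x=np.where(d); print(d.sum(), (x.min(),x.max(),y.min(),y.max()) if d.any() else 0)
for n,i in(("w5",a),("w6",b)):
    for r in(225,240,260): print(n,r,cv2.cvtColor(np.ascontiguousarray(i),cv2.COLOR_BGR2HSV)[r,215:345:3,2].tolist())
for p in ([0,0,0],[0,17,0],[0,-17,0],[0,17,-19],[0,-17,-19]):
    Rt=R.from_euler("xyz",s["ee_rot"],degrees=True).as_matrix(); print(p,proj(m,s["ee_pos"]+Rt@np.array(p)))
E
```

```text
9.4 10.294489206252035 0.0 [428.78989817  46.88311411   4.45011575] [ -0.   -34.1  -15.17  -0.06   0.36  -0.  ]
diff 33.67619472789116
10831 (np.int64(10), np.int64(446), np.int64(130), np.int64(362))
w5 225 [138, 139, 139, 139, 140, 141, 141, 141, 141, 141, 142, 142, 107, 19, 20, 23, 25, 20, 24, 24, 20, 21, 24, 25, 24, 25, 23, 22, 24, 19, 45, 227, 230, 229, 229, 229, 229, 230, 230, 230, 230, 230, 230, 230]
w5 240 [147, 146, 146, 147, 145, 146, 130, 61, 61, 60, 60, 28, 26, 23, 22, 22, 24, 22, 24, 21, 23, 24, 23, 24, 22, 24, 25, 25, 24, 20, 32, 28, 24, 31, 61, 60, 61, 62, 215, 222, 223, 223, 224, 224]
w5 260 [76, 75, 103, 61, 60, 60, 60, 60, 62, 32, 24, 28, 24, 22, 23, 23, 23, 23, 19, 21, 25, 20, 24, 22, 22, 22, 22, 23, 23, 17, 56, 27, 26, 23, 25, 41, 62, 61, 60, 61, 60, 68, 82, 77]
w6 225 [130, 131, 130, 131, 132, 132, 131, 131, 132, 132, 133, 133, 100, 19, 20, 20, 21, 18, 21, 23, 22, 22, 21, 22, 23, 20, 23, 23, 23, 19, 48, 216, 220, 219, 220, 220, 220, 221, 220, 221, 221, 221, 222, 221]
w6 240 [138, 137, 137, 139, 137, 136, 136, 137, 136, 136, 135, 135, 114, 53, 56, 57, 56, 33, 23, 22, 19, 22, 21, 23, 20, 20, 23, 39, 57, 57, 56, 84, 207, 208, 209, 209, 209, 210, 211, 211, 212, 213, 214, 214]
w6 260 [71, 71, 72, 70, 71, 71, 57, 46, 45, 45, 33, 30, 32, 44, 56, 57, 39, 23, 25, 20, 19, 20, 19, 20, 18, 22, 23, 21, 48, 56, 57, 41, 29, 31, 61, 71, 72, 72, 72, 72, 72, 71, 73, 70]
[0, 0, 0] [280.52252163 235.29912917]
[0, 17, 0] [304.88804004 235.29207353]
[0, -17, 0] [256.15658567 235.30618493]
[0, 17, -19] [307.09928076 246.36664906]
[0, -17, -19] [253.90773095 246.38225915]
```

The fingers now overlay the handle in the picture and the handle has not moved, so they are above it: the shelf top must lie lower than z = 0, or the scanner does. I'll triangulate heights from several views.

```bash
cat >> h.py <<'E'
def tri(obs):
    A=np.zeros((3,3));b=np.zeros(3)
    for m,p in obs:
        o,d=ray(m,*p); d/=np.linalg.norm(d); P=np.eye(3)-np.outer(d,d); A+=P; b+=P@o
    X=np.linalg.solve(A,b); return X,[ (proj(m,X)-p).round(1).tolist() for m,p in obs]
E
python3 - <<'E'
from h import *
def blob(f,u,v,r):
    g=cv2.imread(f,0).astype(float)[v-r:v+r+1,u-r:u+r+1]; w=np.clip(np.median(g)-15-g,0,None); y,x=np.mgrid[-r:r+1,-r:r+1]; return np.array([u+(w*x).sum()/w.sum(),v+(w*y).sum()/w.sum()])
L=lambda f:dict(np.load(f))
s=cv2.imread("pics/scene0.png",0); print(s[190:216:2,282:318:2])
w1=blob("pics/w1.png",523,237,8); w4=blob("pics/w4.png",297,264,8); tp=blob("pics/top0.png",268,231,3)
print(w1,w4,tp)
m1=L("w1.npz");m4=L("w4.npz");mt=env.camera_model("top")
print(tri([(m1,w1),(m4,w4)])); print(tri([(mt,tp),(m4,w4)])); print(tri([(m1,w1),(m4,w4),(mt,tp)]))
# blue scanner? dist; dock foot corner: top vs wrist
m3=L("w3.npz"); print("dock foot R corner",tri([(m3,(556/2.8+150,227/2.4+150)),(mt,(155+158/7,125+412/7))]))
# turntable disc ellipse in top view
t=cv2.imread("pics/top0.png"); h=cv2.cvtColor(t,cv2.COLOR_BGR2HSV); k=(h[...,1]<70).astype(np.uint8); k[:105]=0;k[217:]=0;k[:,:312]=0;k[:,424:]=0
k=cv2.morphologyEx(k,cv2.MORPH_CLOSE,np.ones((9,9),np.uint8)); c=max(cv2.findContours(k,0,1)[0],key=cv2.contourArea); e=cv2.fitEllipse(cv2.convexHull(c)); print(e)
for z in(34,0,-30): print(z, [np.hypot(*(onz(mt,e[0][0]-e[1][1]/2-.5,e[0][1],z)-onz(mt,e[0][0]+e[1][1]/2+.5,e[0][1],z))[:2])])
E
```

```text
[[ 96  97  93  91  89  92  94  92  91  85  81  94  78  43  19  15  18  18]
 [ 96  96  97  96  94  90  92  88  69  65  65  63  27  20  14  16  15  21]
 [ 98  94  95  97  98  94  74  64  66  64  65  65  48  25  21  23  19  19]
 [ 98  95  95  95  91  70  65  63  65  63  52  50  63  49  20  22  17  20]
 [100  99  96  77  61  63  63  66  67  49  19  27  60  66  48  20  18  11]
 [ 96  80  70  66  64  63  66  67  64  63  45  46  63  64  64  49  15  18]
 [ 80  59  65  65  66  65  66  65  66  64  62  65  66  65  67  64  30  30]
 [ 77  49  57  65  65  66  65  66  66  63  64  66  64  66  62  53  48  75]
 [ 90  57  56  58  68  66  66  67  66  65  64  66  66  56  54  58  84  88]
 [ 94  64  65  59  59  66  65  67  67  65  67  60  54  52  49  67  90  90]
 [ 95  88  66  64  61  62  64  68  65  66  56  54  53  53  70  95  95  93]
 [ 92  94  83  61  64  61  60  67  59  52  51  52  61  82  90  94  97  96]
 [ 89  93  93  81  62  65  52  56  53  51  55  74  97  97  91  93  92  97]]
[521.66836735 236.25072886] [296.52036682 263.27809768] [267.68301887 231.03018868]
(array([474.88997948,  40.18952478,  31.76293496]), [[0.1, 0.6], [-0.1, -0.5]])
(array([474.55225181,  39.58318124,  33.62361822]), [[-0.3, -0.0], [-0.6, 0.0]])
(array([474.51848911,  39.58408876,  32.56109872]), [[0.1, 0.6], [-0.7, -0.4], [-0.3, -0.0]])
dock foot R corner (array([606.89300235, 282.61618925,   5.23458538]), [[-0.5, -0.1], [-0.2, -0.1]])
((367.9063720703125, 161.05093383789062), (100.73395538330078, 102.98641204833984), 119.548095703125)
34 [np.float64(281.04261071322543)]
0 [np.float64(288.6357593509601)]
-30 [np.float64(295.33559638425527)]
```

```bash
python3 - <<'E'
from h import *
m=env.camera_model("wrist"); s=env.state(); Rt=R.from_euler("xyz",s["ee_rot"],degrees=True).as_matrix()
for n,P in(("5",cv2.imread("pics/w5.png")),("6",cv2.imread("pics/w6.png"))):
    v=cv2.cvtColor(P,cv2.COLOR_BGR2HSV)[...,2]
    for c in(258,262,265,303,305): print(n,c,v[222:262:2,c].tolist())
for t in ([16,11,0],[16,11,-28],[-16,11,-28]): print(t,proj(m,s["ee_pos"]+Rt@np.array(t,float)))
# where scanner corners should appear if it lies at measured pose
a=np.radians(-8); ex=np.array([np.cos(a),np.sin(a),0]);ey=np.array([-ex[1],ex[0],0]); o=np.array([430.3,47.9,0])
for x,y,z in((-90,17,32),(-90,-17,32),(-20,17,32),(-20,-17,32)): print((x,y,z),proj(m,o+ex*x+ey*y+[0,0,z]))
P=cv2.imread("pics/w6.png"); v=cv2.cvtColor(P,cv2.COLOR_BGR2HSV)[...,2]
for r in range(90,225,15):
    k=np.where(v[r,235:325]<60)[0]+235; print(r,k.min(),k.max()+1)
print(v[84:110,278].tolist())
E
```

```text
5 258 [26, 21, 24, 22, 24, 24, 24, 22, 22, 25, 24, 20, 24, 24, 23, 22, 24, 20, 23, 22]
5 262 [24, 23, 24, 21, 23, 22, 23, 23, 21, 25, 25, 23, 23, 22, 22, 23, 22, 25, 24, 21]
5 265 [24, 22, 20, 22, 22, 23, 24, 23, 24, 23, 24, 24, 25, 21, 24, 22, 24, 22, 21, 23]
5 303 [22, 20, 19, 22, 19, 19, 19, 18, 18, 20, 20, 22, 20, 23, 20, 18, 21, 19, 21, 21]
5 305 [23, 33, 53, 53, 53, 51, 37, 36, 34, 32, 33, 25, 32, 36, 50, 40, 29, 45, 56, 56]
6 258 [22, 20, 21, 20, 30, 53, 56, 55, 57, 56, 55, 57, 56, 58, 56, 57, 56, 56, 57, 56]
6 262 [21, 18, 21, 34, 55, 56, 56, 56, 57, 56, 57, 57, 56, 55, 57, 56, 56, 55, 54, 54]
6 265 [22, 22, 25, 48, 57, 55, 54, 54, 52, 48, 44, 40, 37, 34, 31, 27, 23, 24, 24, 22]
6 303 [19, 19, 17, 17, 33, 53, 56, 56, 56, 56, 56, 57, 56, 56, 56, 56, 56, 57, 56, 55]
6 305 [22, 38, 50, 50, 50, 55, 56, 56, 56, 56, 57, 56, 55, 55, 56, 57, 56, 55, 56, 57]
[16, 11, 0] [296.6157512 213.45186  ]
[16, 11, -28] [298.91084264 227.77618006]
[-16, 11, -28] [298.07423997 275.78236421]
(-90, 17, 32) [312.94840543  96.78002908]
(-90, -17, 32) [250.74415796  96.72077613]
(-20, 17, 32) [309.64263586 220.60504252]
(-20, -17, 32) [252.79322475 219.85121181]Traceback (most recent call last):
  File "<stdin>", line 12, in <module>
    return umr_minimum(a, axis, None, out, keepdims, initial, where)
ValueError: zero-size array to reduction operation minimum which has no identity
```

```bash
python3 - <<'E'
from h import *
im,m=snap("scene","pics/s6.png"); u,v=proj(m,(430,48,30)).astype(int); print(u,v)
a=cv2.resize(np.ascontiguousarray(im[v-50:v+50,u-50:u+50,::-1]),(400,400),interpolation=cv2.INTER_CUBIC)
b=cv2.resize(cv2.imread("pics/w6.png")[170:300,215:345],(400,400),interpolation=cv2.INTER_CUBIC)
cv2.imwrite("pics/cmp.png",np.hstack([a,b]))
E
```

```text
316 191
```

View pics/cmp.png

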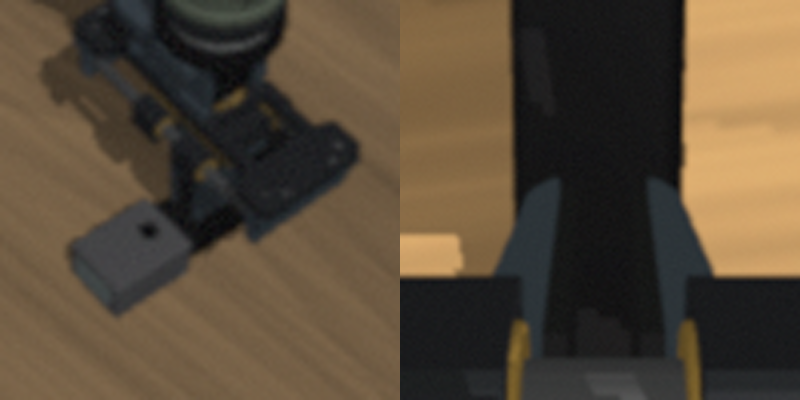

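The picture shows the blue finger ends lying over the black handle (crop (540,180) and (665,180)), so the tips really seem to be above it. I'll test by touch: open, and go down in small steps while watching the force.

```bash
python3 -m jog '{"jaw":[60,91,91,91,91,91,91,91],"slide":[[0,0,0],[0,0,0],[0,0,0],[0,0,0],[0,0,0],[0,0,0],[0,0,0.1],[0,0,0]],"spin":[0,0,0,0,0,0,0,0]}'
python3 -m jog '{"jaw":[91,91],"slide":[[0,0,0.1],[0,0,0]],"spin":[0,0]}'
```

```text
time_s: 10.25
ee_pos: [428.2, 46.8, 1.1]
ee_rot: [-178.1, -3.4, 172.2]
force: [0.2, 0.5, -1.0]
gripper_width: 71.1
gripper_force: 0.0
time_s: 10.45
ee_pos: [428.1, 46.7, -1.9]
ee_rot: [-178.1, -3.4, 172.2]
force: [-0.3, 0.7, 0.5]
gripper_width: 86.9
gripper_force: 0.0
```

```bash
python3 -m jog '{"jaw":[91,91],"slide":[[0,0,0.2],[0,0,0]],"spin":[0,0]}'|grep -E "ee_pos|force"
python3 -m jog '{"jaw":[91,91],"slide":[[0,0,0.1],[0,0,0]],"spin":[0,0]}'|grep -E "ee_pos|force"
python3 -m jog '{"jaw":[91,91],"slide":[[0,0,0.1],[0,0,0]],"spin":[0,0]}'|grep -E "ee_pos|force"
python3 -c "
from h import *
s=env.state();print(s['qpos'].round(2))"
```

```text
ee_pos: [427.4, 46.5, -8.2]
force: [-0.9, 0.1, 0.5]
gripper_force: 0.0
ee_pos: [427.6, 46.5, -10.9]
force: [0.3, 0.1, -0.3]
gripper_force: 0.0
ee_pos: [427.4, 46.4, -13.8]
force: [-1.1, -0.3, -0.3]
gripper_force: 0.0
[  5.58  20.87 120.09  -1.57  42.8  -75.45]
```

```bash
for i in 1; do python3 -m jog '{"jaw":[91,91],"slide":[[0,0,0.15],[0,0,0]],"spin":[0,0]}'|grep -E "ee_pos|force"; done
python3 -m jog '{"jaw":[91,91],"slide":[[0,0,0.15],[0,0,0]],"spin":[0,0]}'|grep -E "ee_pos|force"
python3 -m jog '{"jaw":[91,91],"slide":[[0,0,0.1],[0,0,0]],"spin":[0,0]}'|grep -E "ee_pos|force"
```

```text
ee_pos: [427.0, 46.3, -18.4]
force: [-0.1, -0.6, -0.3]
gripper_force: 0.0
ee_pos: [426.7, 46.2, -22.9]
force: [-0.6, 0.3, 0.2]
gripper_force: 0.0
ee_pos: [426.7, 46.1, -25.8]
force: [0.6, 0.3, 0.2]
gripper_force: 0.0
```

```bash
python3 -m jog '{"jaw":[91,91],"slide":[[0,0,0.1],[0,0,0]],"spin":[0,0]}'|grep -E "ee_pos|force"
python3 -m jog '{"jaw":[91,91],"slide":[[0,0,0.07],[0,0,0]],"spin":[0,0]}'|grep -E "ee_pos|force"
python3 -m jog '{"jaw":[91,91],"slide":[[0,0,0.07],[0,0,0]],"spin":[0,0]}'|grep -E "ee_pos|force"
```

```text
ee_pos: [426.5, 46.0, -28.8]
force: [-0.2, -0.2, 0.7]
gripper_force: 0.0
ee_pos: [426.9, 46.1, -29.9]
force: [-1.4, -0.2, 6.7]
gripper_force: 3.6
ee_pos: [426.9, 46.1, -30.3]
force: [-6.5, -1.3, 26.6]
gripper_force: 12.9
```

```bash
python3 - <<'E'
from h import *
im,m=snap("wrist","pics/w7.png"); v=cv2.cvtColor(im,cv2.COLOR_RGB2HSV)[...,2]
for r in range(100,225,20):
    k=np.where(v[r,235:325]<48)[0]+235; print(r,k.min() if len(k) else 0,k.max()+1 if len(k) else 0)
print(v[60:130:3,278].tolist())
a=np.radians(-8); ex=np.array([np.cos(a),np.sin(a),0]);ey=np.array([-ex[1],ex[0],0]); o=np.array([430.3,47.9,0])
for dz in(0,30):
  mm=dict(m); T=np.array(m["camera_from_world"]).copy(); T[:3,3]-=T[:3,:3]@np.array([0,0,dz]); mm["camera_from_world"]=T
  for x,y in((-90,17),(-90,-17)): print(dz,proj(mm,o+ex*x+ey*y+[0,0,32]))
E
```

```text
100 243 314
120 243 314
140 244 314
160 244 314
180 245 313
200 245 313
220 246 312
[206, 203, 205, 212, 214, 217, 213, 209, 203, 128, 130, 53, 30, 37, 42, 41, 40, 40, 41, 41, 41, 41, 41, 41]
0 [320.76560043  91.94450562]
0 [243.27990868  91.88785507]
30 [315.52900145  99.276037  ]
30 [251.67873593  99.18380384]
```

```bash
python3 -m jog '{"jaw":[91,91],"slide":[[0,0,-0.12],[0,0,0]],"spin":[0,0]}'|grep -E "ee_pos|force"
python3 - <<'E'
from h import *
mt=env.camera_model("top");ms=env.camera_model("scene");L=lambda f:dict(np.load(f))
w1=(521.67,236.25);w4=(296.52,263.28);tp=(267.68,231.03);sc=(302.4,198.4)
print("top+scene",tri([(mt,tp),(ms,sc)]))
print("w4+scene",tri([(L("w4.npz"),w4),(ms,sc)]))
print("all",tri([(L("w4.npz"),w4),(L("w1.npz"),w1),(ms,sc),(mt,tp)]))
im,m=snap("top","pics/t8.png")
s=env.state(); print(s["qpos"].round(2),s["ee_pos"])
E
```

```text
ee_pos: [427.2, 46.1, -28.6]
force: [0.2, -0.0, -0.2]
gripper_force: 0.0
top+scene (array([474.39686758,  39.01650756,  32.47790375]), [[-0.1, 0.0], [-0.1, -0.0]])
w4+scene (array([474.84881885,  39.98184431,  33.56481657]), [[-0.2, 0.2], [0.1, 0.1]])
all (array([474.47103045,  39.49491823,  32.77795201]), [[-0.7, -0.4], [0.1, 0.6], [0.1, 0.0], [-0.2, 0.0]])
[  5.54  22.26 121.08  -1.66  40.33 -75.38] [426.96717637  46.05372781 -28.95419234]
```

All the cameras agree with a shelf top at z = 0 (button z ≈ 33), so the fingertips are actually about 30 mm short of the reported TCP. I'll use that offset from here and close now.

```bash
python3 -m jog '{"jaw":[91,60,40,30,20,10,10,10,10,10],"slide":[[0,0,-0.07],[0,0,0],[0,0,0],[0,0,0],[0,0,0],[0,0,0],[0,0,0],[0,0,0],[0,0,0],[0,0,0]],"spin":[0,0,0,0,0,0,0,0,0,0]}' 45
```

```text
time_s: 13.55
ee_pos: [426.8, 46.1, -26.9]
ee_rot: [-178.1, -3.4, 172.2]
force: [-0.8, -0.3, 1.0]
gripper_width: 34.2
gripper_force: 44.7
```

Gripped: 34.2 mm, 45 N. Lifting.

```bash
python3 -m jog '{"jaw":[10,10,10,10,10],"slide":[[0,0,-0.4],[0,0,-0.6],[0,0,-0.6],[0,0,0],[0,0,0]],"spin":[0,0,0.4,0.38,0]}'
python3 - <<'E'
from h import *
im,m=snap("scene","pics/s9.png"); im,m=snap("top","pics/t9.png"); im,m=snap("wrist","pics/w9.png")
s=to([415,-124.5,17.1]); to([429.6,-124.5,17.1]); print(s["ee_rot"],s["ee_pos"])
v=cv2.cvtColor(im,cv2.COLOR_RGB2HSV)[...,2]
for r in(100,120,160,200): 
    k=np.where(v[r,225:335]<48)[0]+225; print(r,k.min() if len(k) else 0,k.max()+1 if len(k) else 0)
print(v[60:130:3,278].tolist())
E
```

```text
time_s: 14.05
ee_pos: [429.8, 47.3, 21.0]
ee_rot: [-177.8, -3.1, 165.9]
force: [-1.0, -0.8, -1.7]
gripper_width: 34.0
gripper_force: 44.6
units [-0.93 -5.66  0.28]
units [-1.41 -5.54  0.25]
[-177.72027841   -3.21181566  165.96999237] [429.17656559  47.2125133   20.39492392]
100 246 315
120 246 316
160 247 314
200 248 313
[216, 214, 215, 214, 210, 208, 215, 218, 218, 215, 212, 159, 28, 36, 43, 42, 41, 43, 41, 43, 43, 43, 44, 43]
```

```bash
python3 -m jog '{"jaw":[10,10,10,10,10,10,10,10,10,10],"slide":[[0,-0.4,0],[0,-0.7,0],[-0.2,-0.8,0],[-0.2,-0.8,0],[-0.2,-0.8,0],[-0.2,-0.8,0],[-0.1,-0.7,0.1],[0,-0.4,0.1],[0,-0.2,0],[0,0,0]],"spin":[0,0,0,0,0,0,0,0,0,0]}'
python3 - <<'E'
from h import *
s=to([429.6,-124.5,17.1]); print(s["ee_rot"],s["ee_pos"])
snap("top","pics/t10.png");snap("scene","pics/s10.png")
# head pixels vs prediction for nose top-edge mid
E
```

```text
time_s: 15.2
ee_pos: [414.4, -122.6, 19.8]
ee_rot: [-177.8, -3.2, 165.9]
force: [0.7, 0.8, -2.8]
gripper_width: 34.3
gripper_force: 44.6
units [-0.51  0.07  0.06]
[-177.75538681   -3.18917823  165.85177246] [ 414.42999557 -122.61262173   19.84165926]
```

```bash
python3 - <<'E'
from h import *
s=env.state(); yaw=np.radians(s["ee_rot"][2]-180); d=np.array([np.cos(yaw),np.sin(yaw)]);v=np.array([-d[1],d[0]])
B=np.r_[s["ee_pos"][:2]+48.1*d+1.6*v, s["ee_pos"][2]+26.9+34]; print("pred",B)
mt=env.camera_model("top");ms=env.camera_model("scene"); obs=[]
for f,m in(("pics/t10.png",mt),("pics/s10.png",ms)):
    p=proj(m,B); u0,v0=p.round().astype(int); g=cv2.imread(f,0).astype(float); r=6
    w=g[v0-r:v0+r+1,u0-r:u0+r+1]; print(f,p.round(1)); print(w.astype(int))
t=cv2.imread("pics/t10.png"); h=cv2.cvtColor(t,cv2.COLOR_BGR2HSV); u,vv=proj(mt,B).astype(int)
k=((h[...,1]<60)&(h[...,2]>=70)).astype(np.uint8); M=np.zeros_like(k); M[vv-25:vv+20,u-22:u+22]=1; k*=M; k=cv2.morphologyEx(k,cv2.MORPH_OPEN,np.ones((3,3),np.uint8))
c=max(cv2.findContours(k,0,2)[0],key=cv2.contourArea); r=cv2.minAreaRect(c); print(r,cv2.boxPoints(r).tolist(), [onz(mt,*q,81)[:2].round(1).tolist() for q in cv2.boxPoints(r)])
E
```

```text
pred [ 462.03732981 -131.99514984   80.92027605]
pics/t10.png [335.  234.1]
[[ 90 107 113 103  88  88 106 122 129 130 130 129 129]
 [ 93 109 113 101  87  87  98 119 129 130 130 131 130]
 [ 97 112 113  99  88  85  96 118 129 131 131 130 131]
 [100 113 112  98  86  86  96 118 130 132 132 133 132]
 [101 113 111  94  85  86  95 118 130 133 133 133 132]
 [102 113 110  93  86  88  94 112 127 132 134 134 134]
 [103 113 108  92  86  88  91 104 122 131 133 134 134]
 [105 114 107  91  87  88  90  98 120 130 133 133 134]
 [107 113 104  91  86  87  88  97 119 129 132 133 133]
 [109 113 101  89  86  87  88  96 117 128 130 131 131]
 [112 112  98  88  86  86  86  94 115 125 129 129 130]
 [113 111  97  86  85  84  85  92 108 119 125 127 127]
 [113 111  94  84  84  84  83  87  97 110 120 124 126]]
pics/s10.png [258.4 147.6]
[[88 85 76 66 63 65 68 67 64 57 46 26 18]
 [79 73 69 66 64 66 66 68 67 63 48 29 19]
 [71 68 66 67 67 66 65 64 67 66 60 42 25]
 [66 66 65 66 67 63 58 56 61 67 64 52 36]
 [68 67 67 68 65 49 35 33 41 59 67 61 49]
 [68 68 67 66 57 39 23 24 28 48 63 70 64]
 [67 65 67 67 62 44 27 27 30 51 62 66 67]
 [66 66 69 69 66 55 47 42 49 59 68 68 68]
 [68 68 66 66 67 65 64 62 66 66 67 67 67]
 [66 67 66 68 66 68 68 68 65 67 66 67 66]
 [68 68 68 68 68 66 67 67 67 69 69 68 68]
 [67 67 67 67 66 67 69 66 68 68 70 70 66]
 [68 67 70 68 67 66 70 67 70 70 69 64 57]]
((336.5, 232.5), (41.0, 37.0), 90.0) [[318.0, 212.0], [355.0, 212.0], [355.0, 253.0], [318.0, 253.0]] [[519.0, -89.8], [518.2, -184.8], [413.6, -181.9], [414.6, -87.7]]
```

The scene camera sees the scanner's button within 1 px of the prediction, so the grip geometry is confirmed. Advancing to 5 cm and holding.

```bash
python3 -m jog '{"jaw":[10,10,10,10],"slide":[[-0.25,0.03,0.03],[-0.26,0.03,0.06],[0,0,0],[0,0,0]],"spin":[0,0,0,0]}'
python3 - <<'E'
from h import *
s=to([429.6,-124.5,17.1]); yaw=np.radians(s["ee_rot"][2]-180); d=np.array([np.cos(yaw),np.sin(yaw)]);v=np.array([-d[1],d[0]])
N=s["ee_pos"][:2]+93.2*d+1.8*v; print("nose",N,s["ee_pos"][2]+43.9,s["ee_rot"]); g=np.array([569,-157.2])-N; print("dist",g@d,"lat",g@v)
snap("scene","pics/s11.png"); w,m=snap("wrist","pics/w11.png")
# owl label still where it was? scene difference around the turntable
a=cv2.imread("pics/scene0.png",0);b=cv2.imread("pics/s11.png",0); print("toy change", cv2.absdiff(a,b)[120:225,120:215].mean())
E
```

```text
time_s: 15.7
ee_pos: [430.5, -124.1, 16.3]
ee_rot: [-177.7, -3.2, 166.0]
force: [-0.5, -0.1, -2.6]
gripper_width: 33.9
gripper_force: 44.6
units [ 0.03 -0.02 -0.03]
nose [ 521.30872567 -144.97154093] 60.15950648016407 [-177.74718106   -3.16151493  165.95278619]
dist 49.233224950656236 lat -0.28708821875313717
toy change 2.9383458646616543
```

```bash
python3 -m jog '{"jaw":[10,10,10,10,10,10,10,10,10,10],"slide":[[0,0,-0.02],[0,0,0],[0,0,0],[0,0,0],[0,0,0],[0,0,0],[0,0,0],[0,0,0],[0,0,0],[0,0,0]],"spin":[0,0,0,0,0,0,0,0,0,0]}'>/dev/null
python3 -m jog '{"jaw":[10,10,10,10,10,10,10,10,10,10],"slide":[[0,0,0],[0,0,0],[0,0,0],[0,0,0],[0,0,0],[0,0,0],[0,0,0],[0,0,0],[0,0,0],[0,0,0]],"spin":[0,0,0,0,0,0,0,0,0,0]}'>/dev/null
python3 -m jog '{"jaw":[10,10,10,10,10,10,10],"slide":[[0,0,0],[0,0,0],[0,0,0],[0,0,0],[0,0,0],[0,0,0],[0,0,0]],"spin":[0,0,0,0,0,0,0]}'
python3 - <<'E'
from h import *
# dock standoff: yaw 16.5, plate (587.9,216.3,62), stop 45 mm short
n=np.array([np.cos(np.radians(16.5)),np.sin(np.radians(16.5))]);v=np.array([-n[1],n[0]])
T=np.array([587.9,216.3])-(45+93.2)*n-1.8*v; print("standoff TCP",T)
to([425,-124,40]); to([*T,18])
E
```

```text
time_s: 18.5
ee_pos: [430.2, -124.3, 17.0]
ee_rot: [-177.7, -3.1, 165.9]
force: [0.3, -0.5, -2.9]
gripper_width: 34.0
gripper_force: 44.6
standoff TCP [455.90234026 175.32320384]
units [ 0.21 -0.06 -0.75]
units [ 1.6   9.89 -0.33]
```

Scan held for 2.8 s. Backing off and going over to the dock.

```bash
python3 -m jog '{"jaw":[10,10,10,10,10,10,10,10,10,10],"slide":[[0.5,0,0],[0.7,0,0],[0.4,0.5,0],[0.2,0.9,0],[0.2,1,0],[0.2,1,0],[0.2,1,0],[0.2,1,0],[0.2,1,0],[0,1,0]],"spin":[0,0,0,0,0,0,0,0,0,0]}'
python3 -m jog '{"jaw":[10,10,10,10,10,10,10],"slide":[[0,0.9,0],[0,0.7,0],[0,0,0],[0,0,0],[0,0,0],[0,0,0],[0,0,0]],"spin":[-0.5,-0.9,-0.9,-0.9,-0.6,0,0]}'
python3 - <<'E'
from h import *
s=to([455.9,175.3,18]);print(s["ee_rot"],s["qpos"].round(1))
a=cv2.imread("pics/scene0.png",0);im,m=snap("scene","pics/s12.png"); b=cv2.imread("pics/s12.png",0); print("toy change", cv2.absdiff(a,b)[120:225,120:235].mean())
E
```

```text
time_s: 19.5
ee_pos: [401.6, 112.5, 12.9]
ee_rot: [-177.7, -3.2, 165.9]
force: [0.4, -0.3, -2.6]
gripper_width: 34.0
gripper_force: 44.6
time_s: 20.2
ee_pos: [412.6, 158.2, 11.1]
ee_rot: [-179.6, -3.8, -163.7]
force: [-1.0, 0.1, -2.2]
gripper_width: 33.8
gripper_force: 44.6
units [-1.53  0.14 -0.33]
[-179.6354164    -3.84030836 -163.73859549] [ 19.6  19.5 117.   -0.2  47.4 -86.5]
toy change 4.156438923395445
```

```bash
cat >> h.py <<'E'
E3=lambda r:R.from_euler("xyz",r,degrees=True).as_matrix()
R0=E3([-178.1,-3.4,172.2]); t0=np.array([426.8,46.1,-26.9]); S0=E3([0,0,-7.8])
def nose(s):
    """nose point and axis, for the measured tool pose"""
    n0=np.array([t0[0],t0[1],0])+S0@np.array([93.2,1.8,17]); Rt=E3(s["ee_rot"])
    return s["ee_pos"]+Rt@R0.T@(n0-t0), Rt@R0.T@S0
E
python3 - <<'E'
from h import *
s=env.state(); N,S=nose(s); print("nose",N,"yaw",np.degrees(np.arctan2(S[1,0],S[0,0])),"pitch up",np.degrees(np.arcsin(S[2,0])),"roll",np.degrees(S[2,1]))
n=S[:,0]; n[2]=0; C=np.array([587.9,216.3,62]); d=E3([0,0,16.5]); print("in dock axes (ahead, left, up)",d.T@(C-N))
Rt=E3(s["ee_rot"]); print("units to 15 mm short",(Rt.T@(C-15*d[:,0]-N)/30).round(2)); print("units per 1mm ahead",(Rt.T@d[:,0]/30).round(4))
mt=env.camera_model("top"); ms=env.camera_model("scene"); im,_=snap("top","pics/t13.png")
B=N-45.1*S[:,0]+17*S[:,2]; p=proj(ms,B); g=cv2.imread("pics/s12.png",0); u,v=p.round().astype(int); print(p.round(1)); print(g[v-5:v+6,u-5:u+6])
p=proj(mt,N+17*S[:,2]); u,v=p.round().astype(int); print("nose top edge, top view",p.round(1)); print(im[v-6:v+7,u-8:u+9].mean(2).astype(int))
E
```

```text
nose [502.23766255 184.81311358  54.3512995 ] yaw 16.181085917850517 pitch up -0.43957767055229674 roll 1.5338611949049628
in dock axes (ahead, left, up) [91.07749858  5.86082979  7.6487005 ]
units to 15 mm short [-2.51  0.2  -0.43]
units per 1mm ahead [-0.0333  0.0001 -0.0022]
[348.5 216.9]
[[68 66 67 66 66 64 63 54 46 38 34]
 [67 68 69 67 66 68 65 66 66 62 53]
 [67 68 66 65 64 57 58 61 67 67 67]
 [68 66 66 54 42 36 32 42 59 66 69]
 [66 68 66 45 32 17 15 27 48 63 68]
 [67 69 65 55 35 24 16 29 50 64 67]
 [66 67 67 62 50 38 34 41 58 64 69]
 [67 68 67 67 61 58 55 62 65 69 68]
 [67 69 67 67 69 67 67 65 69 68 68]
 [68 67 69 69 67 69 69 68 67 68 67]
 [66 66 68 69 69 65 68 68 68 67 66]]
nose top edge, top view [210.9 219.7]
[[139 139 139 140 140 140 140 139 136 135 134 133 129 118 109  92  84]
 [140 140 140 140 140 138 137 135 128 125 120 117 120 118 114 102  87]
 [140 140 139 138 135 131 127 122 116 113 108  99 102 113 117 110  90]
 [138 138 135 129 123 117 114 112 110 110 107  94  91 109 118 113  93]
 [130 127 122 117 113 111 111 112 113 113 110  99  90 106 118 116  99]
 [117 115 113 111 111 112 114 115 115 117 115 105  90  99 113 117 107]
 [112 112 112 113 114 115 116 117 118 119 119 109  90  89 109 117 112]
 [113 113 115 116 117 118 119 119 120 121 120 115  96  87 106 117 114]
 [116 117 118 119 119 121 120 121 121 122 123 119 104  90 101 114 117]
 [119 120 120 120 120 121 122 122 122 123 123 121 111  93  94 110 117]
 [120 121 121 122 123 122 123 124 124 124 125 125 117 101  93 108 118]
 [122 122 123 123 123 124 124 125 126 127 126 128 124 110  97 108 117]
 [122 123 124 124 124 125 126 127 127 127 128 129 127 116  99 101 113]]
```

```bash
python3 - <<'E'
from h import *
s=env.state(); N,S=nose(s); mt=env.camera_model("top"); ms=env.camera_model("scene")
t=cv2.imread("pics/t13.png"); h=cv2.cvtColor(t,cv2.COLOR_BGR2HSV)
k=((h[...,1]<60)&(h[...,2]>80)).astype(np.uint8); k[:205]=0;k[250:]=0;k[:,:185]=0;k[:,235:]=0
for r in range(206,246,2): print(r,"".join(".#"[x] for x in k[r,185:235]))
for x,y in((0,24),(0,-24),(-62,24),(-62,-24)): print((x,y),proj(mt,N+S@np.array([x,y,17])).round(1))
b=proj(mt,N+S@np.array([-45.1,0,17])); print(b.round(1)); u,v=b.round().astype(int); g=cv2.cvtColor(t,cv2.COLOR_BGR2GRAY); print(g[v-8:v+6,u-10:u+6])
E
```

```text
206 ..................................................
208 ..................................................
210 ..................................................
212 ....................................#.............
214 ................................#######...........
216 ...............................#########..........
218 ........................#################.........
220 ..................#######################.........
222 .............#############################........
224 ........###################################.......
226 ..#########################################.......
228 ############################################......
230 #############################################.....
232 #############################################.....
234 ##############################################....
236 ##############################################....
238 ###############################################...
240 ###############################################...
242 ################################################..
244 ################################################..

[... 346 characters left out ...]
 142 142 138 123 108 117 124]
 [144 144 145 144 144 143 142 141 141 140 139 137 129 114 118 124]
 [145 144 143 143 142 141 141 140 138 138 137 135 132 119 115 121]
 [143 143 143 140 141 139 139 138 136 136 134 133 131 123 114 120]
 [141 140 140 139 137 137 136 136 134 134 133 131 131 125 115 120]
 [139 137 137 136 135 134 134 132 132 130 130 130 128 124 116 116]
 [136 135 134 133 133 132 131 129 129 128 127 126 126 124 117 112]
 [134 133 132 131 131 130 129 128 126 126 125 124 123 121 117 112]
 [131 131 130 128 128 127 125 125 124 123 122 120 120 119 116 112]
 [129 128 127 126 125 125 124 122 121 120 120 118 117 116 114 111]
 [126 126 125 124 123 121 120 119 118 117 116 116 115 114 113 109]]
```

The top view is hidden by the arm itself; the scene view matches to 0.3 px. Approaching to 15 mm before the plate.

```bash
python3 -m jog '{"jaw":[10,10,10,10,10,10],"slide":[[-0.3,0.1,-0.2],[-0.6,0.1,-0.13],[-0.6,0,-0.05],[-0.5,0,-0.05],[-0.5,0,0],[0,0,0]],"spin":[0,0,0,0,0,0]}'
cat > d.py <<'E'
from h import *
s=env.state(); N,S=nose(s); C=np.array([587.9,216.3,62]); d=E3([0,0,16.5]); r=d.T@(C-N)
print("yaw",np.degrees(np.arctan2(S[1,0],S[0,0])).round(2),"ahead,left,up",r.round(1),"force in dock axes",(d.T@s["force"]).round(1),s["gripper_width"].round(1),s["gripper_force"].round(1))
Rt=E3(s["ee_rot"]); print("units lateral/up fix",(Rt.T@d@np.array([0,r[1],r[2]])/30).round(3))
E
python3 d.py
```

```text
time_s: 20.9
ee_pos: [486.4, 186.4, 19.3]
ee_rot: [-179.7, -3.6, -163.7]
force: [-0.5, 0.1, -2.0]
gripper_width: 33.9
gripper_force: 44.6Traceback (most recent call last):
  File "d.py", line 3, in <module>
    print("yaw",np.degrees(np.arctan2(S[1,0],S[0,0])).round(2),"ahead,left,up",r.round(1),"force in dock axes",(d.T@s["force"]).round(1),s["gripper_width"].round(1),s["gripper_force"].round(1))
                                                                                                                                         ^^^^^^^^^^^^^^^^^^^^^^^^
AttributeError: 'float' object has no attribute 'round'
```

```bash
sed -i 's/,s\["gripper_width"\].round(1),s\["gripper_force"\].round(1)/,s["gripper_width"],s["gripper_force"]/' d.py; python3 d.py
python3 - <<'E'
from h import *
ms=env.camera_model("scene"); mt=env.camera_model("top"); C=np.array([587.9,216.3,62.]); d=E3([0,0,16.5])
for n,m,f in(("scene",ms,"pics/scene0.png"),("top",mt,"pics/top0.png")):
    t=cv2.imread(f); h=cv2.cvtColor(t,cv2.COLOR_BGR2HSV); p=proj(m,C); u,v=p.round().astype(int)
    a=np.linspace(0,2*np.pi,60); P=np.array([proj(m,C+d@np.array([x,27*np.cos(q),27*np.sin(q)])) for q in a for x in(0,10)])
    print(n,"pred bbox",P.min(0).round(1),P.max(0).round(1))
    k=((h[...,1]<70)&(h[...,2]>30)).astype(np.uint8)
    for r in range(v-14,v+12): print(r,"".join(".#"[x] for x in k[r,u-18:u+19]),u-18)
E
```

```text
yaw 16.24 ahead,left,up [12.4 -0.4 -0.8] force in dock axes [-0.4  0.2 -2. ] 33.925295494570655 44.625316858291626
units lateral/up fix [-0.002 -0.013  0.027]
scene pred bbox [313.9 257. ] [337.9 275.8]
251 ..................................... 309
252 ..................................... 309
253 ..................................... 309
254 ..................................... 309
255 ..................................... 309
256 ..................................... 309
257 ..................................... 309
258 ............#........................ 309
259 .........#########................... 309
260 ........#############................ 309
261 .......###############............... 309
262 ......##################............. 309
263 ......###################............ 309
264 ......####################........... 309
265 ......#####################.......... 309
266 .......#####################......... 309
267 .......######################........ 309
268 ........#####################........ 309
269 .........####################........ 309
270 ..........#########
[... 836 characters left out ...]
...... 181
184 ...........###############........... 181
185 ..........###############............ 181
186 .........#############............... 181
187 ........##########................... 181
188 .........######...................... 181
189 ..................................... 181
190 ..................................... 181
191 ..................................... 181
192 ..................................... 181
193 ..................................... 181
194 ..................................... 181
195 ..................................... 181
196 ..................................... 181
197 ..................................... 181
198 ..................................... 181
```

Both fixed views confirm the plate position to within a pixel. Creeping up to contact.

```bash
python3 -m jog '{"jaw":[10,10,10],"slide":[[-0.15,0,0],[-0.15,-0.01,0],[0,0,0]],"spin":[0,0,0]}' >/dev/null; python3 d.py
python3 -m jog '{"jaw":[10,10],"slide":[[-0.04,0,0],[0,0,0]],"spin":[0,0]}' >/dev/null; python3 d.py|head -1
python3 -m jog '{"jaw":[10,10],"slide":[[-0.04,0,0],[0,0,0]],"spin":[0,0]}' >/dev/null; python3 d.py|head -1
python3 -m jog '{"jaw":[10,10],"slide":[[-0.04,0,0],[0,0,0]],"spin":[0,0]}' >/dev/null; python3 d.py|head -1
```

```text
yaw 16.26 ahead,left,up [6.1 0.1 0.4] force in dock axes [ 0.1  0.2 -1.5] 34.40663624838537 44.625091552734375
units lateral/up fix [ 0.001  0.003 -0.012]
yaw 16.27 ahead,left,up [5.4 0.1 0.5] force in dock axes [ 0.3 -0.1 -2.4] 33.94797367452637 44.62529897689819
yaw 16.28 ahead,left,up [4.  0.1 0.6] force in dock axes [-0.3  0.5 -2.2] 34.17551171245381 44.62520241737366
yaw 16.27 ahead,left,up [2.7 0.1 0.7] force in dock axes [ 0.4  0.6 -1.7] 34.436214873978244 44.62531864643097
```

```bash
python3 -m jog '{"jaw":[10,10],"slide":[[-0.04,0,-0.01],[0,0,0]],"spin":[0,0]}' >/dev/null; python3 d.py|head -1
python3 -m jog '{"jaw":[10,10],"slide":[[-0.04,0,-0.01],[0,0,0]],"spin":[0,0]}' >/dev/null; python3 d.py|head -1
python3 -m jog '{"jaw":[10,10],"slide":[[-0.04,0,0],[0,0,0]],"spin":[0,0]}' >/dev/null; python3 d.py|head -1
python3 -m jog '{"jaw":[10,10],"slide":[[-0.04,0,0],[0,0,0]],"spin":[0,0]}' >/dev/null; python3 d.py|head -1
```

```text
yaw 16.27 ahead,left,up [1.4 0.1 0.4] force in dock axes [ 0.3 -0.5 -2.5] 33.84125704375658 44.62514877319336
yaw 16.28 ahead,left,up [0.2 0.1 0.2] force in dock axes [-0.8  0.4 -2.2] 33.888842579220004 44.62528645992279
yaw 16.28 ahead,left,up [-0.3  0.1  0.6] force in dock axes [-1.2  0.3 -1.4] 33.67806128440676 44.63276445865631
yaw 16.28 ahead,left,up [-1.2  0.1  0.8] force in dock axes [-3.   0.3 -1.8] 33.96532482199538 44.6390426158905
```

```bash
cat > f.py <<'E'
from h import *
d=E3([0,0,16.5]); F=[];A=[]
for i in range(6):
    if i: env.grab_frame("scene")
    s=env.state(); N,S=nose(s); F.append(d.T@s["force"]); A.append(d.T@(np.array([587.9,216.3,62])-N))
print("mean force",np.mean(F,0).round(2),"ahead,left,up",np.mean(A,0).round(2),"pitch",np.degrees(S[2,0]).round(2),s["gripper_width"])
E
python3 -m jog '{"jaw":[10,10],"slide":[[-0.04,0,0],[0,0,0]],"spin":[0,0]}' >/dev/null; python3 f.py
python3 -m jog '{"jaw":[10,10],"slide":[[-0.04,0,-0.01],[0,0,0]],"spin":[0,0]}' >/dev/null; python3 f.py
python3 -m jog '{"jaw":[10,10,10,10],"slide":[[-0.04,0,-0.01],[-0.04,0,0],[-0.04,0,0],[0,0,0]],"spin":[0,0,0,0]}' >/dev/null; python3 f.py
```

```text
mean force [-3.57 -0.29 -1.51] ahead,left,up [-2.83  0.13  0.73] pitch -0.48 33.83422347055559
mean force [-4.19 -0.06 -2.5 ] ahead,left,up [-4.2   0.1   0.54] pitch -0.48 34.03381735526699
mean force [-4.7  -0.29 -3.18] ahead,left,up [-7.86  0.09  0.41] pitch -0.47 34.19956338342344
```

```bash
python3 -m jog '{"jaw":[10,10,10,10,10,10],"slide":[[-0.04,0,-0.01],[-0.04,0,0],[-0.04,0,-0.01],[-0.04,0,0],[0,0,0],[0,0,0]],"spin":[0,0,0,0,0,0]}' >/dev/null; python3 f.py; python3 f.py
python3 - <<'E'
from h import *
# plate travel seen from the scene camera: match the plate/stem? compare plate's rear rim
ms=env.camera_model("scene"); im,_=snap("scene","pics/s20.png"); h=cv2.cvtColor(im,cv2.COLOR_RGB2HSV)
d=E3([0,0,16.5]); C=np.array([587.9,216.3,62.])
for x in(10,16,22,28): print(x,proj(ms,C+d@np.array([x,0,27.])).round(1),proj(ms,C+d@np.array([x,27,0])).round(1))
a=cv2.imread("pics/scene0.png"); 
for n,i in(("0",a),("20",im[:,:,::-1])):
    k=cv2.cvtColor(np.ascontiguousarray(i),cv2.COLOR_BGR2HSV)
    for r in range(254,282,2): print(n,r,k[r,306:348:2,2].tolist())
E
```

```text
mean force [-5.65 -0.15 -3.85] ahead,left,up [-12.05   0.1    0.38] pitch -0.55 34.236432194302644
mean force [-5.72 -0.09 -3.86] ahead,left,up [-12.03   0.11   0.4 ] pitch -0.55 34.147952852837605
10 [326.  262.5] [336.  273.4]
16 [324.8 264.6] [334.9 275.5]
22 [323.7 266.8] [333.8 277.7]
28 [322.5 269. ] [332.7 279.9]
0 254 [117, 118, 115, 117, 114, 112, 119, 117, 108, 105, 109, 112, 112, 104, 103, 106, 106, 106, 108, 113, 114]
0 256 [122, 117, 95, 81, 78, 73, 91, 117, 118, 112, 105, 107, 110, 111, 109, 107, 105, 104, 106, 107, 112]
0 258 [119, 117, 75, 71, 71, 73, 66, 66, 83, 96, 102, 105, 107, 109, 112, 111, 105, 105, 105, 105, 106]
0 260 [120, 112, 78, 74, 73, 62, 48, 53, 61, 61, 66, 78, 99, 107, 109, 113, 112, 107, 104, 105, 105]
0 262 [123, 116, 79, 74, 73, 50, 52, 53, 55, 59, 66, 68, 69, 82, 103, 109, 112, 111, 109, 103, 105]
0 264 [124, 123, 115, 78, 73, 55, 50, 51, 54, 53, 52, 63, 70, 65, 77, 103, 107, 112, 109, 108, 103]
0 266 [120, 123, 125, 114, 72, 53, 52, 53, 56, 68, 59, 53, 57, 67, 68, 80, 109, 108, 110, 111, 109]
0 268 [101, 119, 124, 115, 80, 66, 50, 48, 77, 100, 10
[... 1341 characters left out ...]
109, 116, 86, 74, 55, 56, 56, 56, 57, 57, 70, 75, 71, 70, 73, 62, 93, 119, 115, 114, 117]
20 270 [116, 100, 103, 81, 58, 55, 56, 60, 71, 60, 54, 63, 72, 71, 67, 64, 119, 125, 120, 115, 115]
20 272 [109, 127, 119, 98, 76, 51, 47, 81, 105, 105, 74, 55, 58, 67, 65, 92, 122, 126, 125, 123, 118]
20 274 [71, 82, 105, 126, 121, 95, 68, 94, 109, 115, 97, 59, 54, 59, 65, 106, 119, 121, 124, 123, 121]
20 276 [69, 70, 69, 78, 98, 122, 122, 104, 95, 108, 81, 56, 55, 56, 59, 105, 120, 117, 120, 124, 126]
20 278 [71, 70, 71, 71, 70, 73, 95, 123, 124, 104, 71, 54, 54, 56, 87, 119, 121, 118, 118, 117, 122]
20 280 [69, 71, 70, 72, 70, 70, 70, 73, 89, 116, 126, 107, 84, 104, 126, 125, 121, 120, 119, 116, 116]
```

Force (10.8 mm), pose (11.6 mm) and image shift (about 11.8 mm) agree on about 11.5 mm; half a millimetre more.

```bash
python3 -m jog '{"jaw":[10,10,10,10,10],"slide":[[-0.02,0,0],[0,0,0],[0,0,0],[0,0,0],[0,0,0]],"spin":[0,0,0,0,0]}'; python3 f.py; python3 f.py
python3 - <<'E'
from h import *
im,_=snap("scene","pics/s21.png"); a=cv2.imread("pics/scene0.png",0); b=cv2.imread("pics/s21.png",0)
def edge(g):
    r=[]
    for u in range(328,337):
        c=g[266:288,u].astype(float); i=np.where(c[:-1]<80)[0]; i=[j for j in i if c[j+1]>=80]; i=i[0]; r.append(266+i+(80-c[i])/(c[i+1]-c[i]))
    return np.array(r)
print((edge(b)-edge(a)).round(1), env.state()["time_s"])
t=np.s_[130:225,120:200]; print("toy change",cv2.absdiff(a,b)[t].mean(),cv2.absdiff(cv2.imread("pics/s12.png",0),cv2.imread("pics/s11.png",0))[t].mean())
print(cv2.phaseCorrelate(a[t].astype(float),b[t].astype(float)))
E
```

```text
time_s: 25.8
ee_pos: [510.3, 193.0, 18.5]
ee_rot: [-179.6, -4.0, -163.6]
force: [-6.2, -1.8, -3.2]
gripper_width: 34.5
gripper_force: 44.6
mean force [-6.28  0.02 -3.56] ahead,left,up [-12.6    0.11   0.42] pitch -0.56 33.87481348789934
mean force [-6.1  -0.13 -3.92] ahead,left,up [-12.59   0.1    0.42] pitch -0.55 34.12898262749404
[11.1  4.2  4.6  4.4  3.9  3.2  2.5  1.6 -2.6] 26.35
toy change 5.879078947368421 1.556578947368421
((0.05167396823362225, 0.0007105053839779885), 0.9744965966910405)
```

```bash
python3 -c "
from workcell import env
print(env.job_done())"
```

```text
the job is handed in; nothing more can be done
None
```

The job is handed in at about 26 s: the scanner's nose was held about 5 cm from the owl's label for 2.8 s, and it now holds the dock plate about 12 mm in (about 6.2 N) with the scanner still gripped; the scene camera shows the toys unmoved.

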